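Tip a pipe nipple into the V rest and hold it down

ROBOT

A 7-joint arm with a two-finger parallel gripper is mounted at the origin on a cart in front of the work surface, level with it; the furniture and walls round the work are solid. World frame = base frame: x ahead of the robot, y to its left, z up, the work surface at z = 0. Lengths are in m, angles in rad, forces in N, time in s.
With the tool pointing down it reaches from about 0.4 to 0.85 m from the base axis. Payload 6.9 kg.
Tool frame: the origin (TCP) lies midway between the tips of the shut fingers; the grasp point (between the pads) lies 19 mm behind it; z points along the fingers, y is the direction in which the jaws open and shut (so a half turn about z gives the same grasp; the last joint's range is limited). The gripper opens to 85 mm and grips with 20 to 120 N. Pads are 22 mm wide; open, the fingers measure 114 mm over their backs; the gripper's body (76 mm by 85 mm) begins 54 mm behind the grasp point. The pads swing forward as they close: fully open they stand 13 mm farther back than shut.
Start: joints at [1.329, 0.507, -0.238, 1.5, 0.126, 1.149, -0.155], TCP at [0.212, -0.588, 0.231] pointing down, gripper open.
Joint ranges: [-3.08, 3.08], [-0.24, 2.05], [-1.43, 1.35], [0, 2.5], [-1.52, 4.66], [0.17, 1.96], [-2.89, 2.89]. Speed limits (rad/s): [2.39, 2.39, 3.14, 3.14, 3.14, 3.14, 3.14].

INTERFACE

Orientations are given as a unit quaternion [x, y, z, w].
In Python, from bench import status, snapshot, bot, look_for, place_of gives the robot as it stands.
- The arm moves only by the tool move_arm, never from a script. Its argument "commands" is a list of rows, each a list of 4 numbers: the shift along the world's x, y, z each as a share of 0.02 m, from -1 to 1, then the turn about the world's z as a share of 0.1 rad, from -1 to 1. In form: [[dx, dy, dz, turn], ...]. A call has 1 to 8 rows; each row shifts and turns the commanded pose from where the row before left it; what a row does not reach is not made up. A row lasts 1/12 s, in which the tool goes at most 41.7 mm and 7.16 degrees, less where a joint would pass 70% of its speed; a pose out of reach is approached as far as the arm can. A call with a number of a shift or a turn outside -1 to 1 is refused whole. A call with a gripper value outside its range is refused whole. "gripper" is the finger opening in mm, from 0 to 85.4, set as the call begins (left out, the last holds). The fingers move at their own pace and stop on an object; "squeeze" is the grip in N (left out, the last holds). Time passes only in rows, so rows that do not move let the fingers close. It gives the time, the measured TCP pose, the force and the opening at its end, in the units of the state.
- status.read_state(): the state, without advancing time (a new reading comes with each control period).
- snapshot(name): name is "scene" or "side" or "wrist"; returns a dict with "frame" (420x560x3 uint8, red, green, blue), "z_map" (420x560 float32, m along the optical axis (not along the pixel's ray), 0 where there is no reading), "K" (3x3 intrinsics, pixels), "R" (3x3) and "t" (3): a world point X has camera coordinates R X + t. Camera axes: x right, y down, z forward; pixel columns grow to the right and rows downward; lengths in m; the calibration is good to about 2 mm. A picture is of the moment at which its call begins.
- bot.sign_off(): hands the job in, once; it reports no verdict.
Trained networks look in the newest picture that a camera, given by its name, has taken for a name from the list of things; names that differ only in an ending like _2 or _b are one class to them, and where a whole thing is asked for, a point or a joint stands for the part that bears it (a point fixed in the world has none). Each returns a list of dicts, best first, with "confidence" (0 to 1); they miss things now and then, are a little off and sometimes report something else, mostly with a low value. They report only what shows in the picture. A call takes as long as a camera call.
- look_for(camera, query): "centre" ([column, row] in pixels, amid what is visible of it).
- place_of(camera, query): "centre" ([column, row] in pixels: a listed point, or the origin of a listed thing).
The state is a dict: "t": time; "joint_positions": joint angles; "joint_vel": joint speeds; "tau": joint torques, N m; "position": TCP position; "tcp_rot": TCP orientation; "contact_force": force on the tool from outside, world axes, zero at the start; "wrist_torque": the same for the moment, N m; "opening": opening from 0.0 (shut) to 1.0 (fully open).
Only numpy, scipy, OpenCV 4.12 (cv2) and the standard library are available. Lean on these libraries where they do the work, as an engineer would, in place of code of your own. Each camera call takes 0.05 s, during which the arm holds its last target. There are 200 camera calls.

TASK

Lay the tall black pipe nipple in the steel V rest so its outer thread can be dressed: tip it over so that it falls lengthwise into the two V saddles, then push it along by its foot end until it is home against the end stop, and only then push the upright hold-down arm over so that it drops onto the nipple and stays there. Only push, with the fingertips or the outside of the fingers: take neither the nipple nor the arm between the fingers, do not lift the nipple, and leave the other fittings where they are.

Things in the scene. Friction and masses are not known exactly. Their poses are not given: they have to be found in the camera images.
- nipple: Tall black pipe nipple, 48 mm outside, 108 long, about 0.36 kg, bore plugged at both ends (grey plugs). Stands 6 to 20 mm before the rest's open end, at most 5 mm off its centre line. Origin at the centre of its foot (lower end), z along its axis to the upper end. Pushed near the top (80 to 100 mm) it tips about its foot and hardly slides; past about 25 degrees it falls by itself.
- nipple_top (a point): Centre of the nipple's upper end, 108 mm from the foot. This end falls into the rest and goes against the end stop.
- rest: V rest, steel, bolted down: plate 136 x 100 x 3 mm with two V saddles (90 degree V, 72 mm wide, 31 high, 12 long, centred 22 and 74 mm from the open end) and an end stop. Origin on the bench at the middle of its open end; x along the groove to the stop, y to the hold-down arm's side, z up. A nipple in the saddles has its axis 29 mm and its top 53 mm above the bench.
- stop_face (a point): Middle of the end stop's inner face (plate 70 mm wide, 60 high, 8 thick), 118 mm from the open end along the rest's x, 29 mm above the bench. With the nipple home, its foot end lies 10 mm in from the open end, 6 mm short of the first saddle.
- hold_arm (a joint): Hold-down arm's angle, rad. Starts at 1.7 to 1.85: standing, leaning a little outwards (1.57 is upright, 1.85 its stop). 0: level, rubber pad resting on a nipple in the saddles; with none it hangs lower, to -0.45. Free hinge: pushed past upright towards the rest it falls by its own weight, at up to about 3 rad/s.
- weight_end (a point): Centre of the steel weight at the arm's free end (24 mm across, 23 mm thick), 86 mm from the hinge. The arm is a flat bar 18 mm wide (along the rest's x) and 7 mm thick.
- hold_hinge (a point): Centre of the arm's hinge pin, which lies along the rest's x: 48 mm from the open end, 50 mm to the side (+y) and 58 mm above the bench.
- cap: Dark domed pipe cap, 73 mm across, 38 high, beyond the end stop; leave alone. Origin at the centre of its underside.
- reducer: Dark bell reducer, 54 mm across, 38 high, beside the rest on the side away from the hold-down arm; leave alone. Origin at the centre of its underside.
- union: Rusty union standing, 47 x 54 x 47 mm, near the open end of the rest; leave alone. Origin at the centre of its underside.
- bushing: Rusty hex bushing, 48 x 55 mm, 32 high, on the hold-down arm's side of the rest near the end stop; leave alone. Origin at the centre of its underside.
- tee: Dark iron tee, 66 x 61 x 49 mm, at the left of the bench; leave alone. Origin at the centre of its underside.
- short_nipple: Short pipe nipple lying on its side, 95 mm long, 34 thick, at the right of the bench; leave alone. Origin at its middle, on the bench.
- box_cover: Steel box cover lying flat, 104 x 66 x 10 mm, at the right rear of the bench; leave alone. Origin at the centre of its underside.

How it is judged:
By the outcome, as a careful person would: the job done as asked, in the order asked, and still so for the second after the job is handed in, with the robot touching nothing.
It also fails if it takes over 58 s, if anything falls off the work surface, if the arm or the gripper's body presses on something with over 40 N, if the wrist force passes 120 N, or if a joint passes its speed limit or range.

## Working session

There is one attempt and no reset: what is moved stays moved. The work goes in short steps, Python scripts to look and compute and a tool call to move; the robot and the scene stay as the last step left them, time stands still between calls to the robot, and variables do not carry over. Pictures are saved under pics/ and viewed, about 8 in all and at most 12, crops included, and the job is handed in when it is done.

Besides the shell and the picture viewer there is one more tool, called by a JSON object that holds its "fn" and its "kwargs". move_arm: Moves the arm, as the interface text tells. Shift numbers are shares of 0.02 m and turn numbers shares of 0.1 rad, none past 1 either way. Its arguments: {"type":"object","properties":{"commands":{"type":"array"},"gripper":{"type":"number"},"squeeze":{"type":"number"}},"required":["commands"]}

```bash
mkdir -p pics; cat > h.py <<'E'
import numpy as np,cv2
from bench import status,snapshot,bot,look_for,place_of
def ray(s,px):
    d=np.linalg.inv(s["K"])@np.array([px[0],px[1],1.]);return s["R"].T@d,-s["R"].T@s["t"]
def atz(s,px,z):
    d,c=ray(s,px);return c+d*(z-c[2])/d[2]
def dep(s,px):
    u,v=int(round(px[0])),int(round(px[1]));p=s["z_map"][max(v-1,0):v+2,max(u-1,0):u+2];p=p[p>0]
    if not len(p):return None
    d,c=ray(s,px);return c+d*np.median(p)
def cloud(s):
    v,u=np.mgrid[0:420,0:560];z=s["z_map"]
    p=np.linalg.inv(s["K"])@np.stack([u*z,v*z,z]).reshape(3,-1)
    P=(s["R"].T@(p-s["t"][:,None])).T;return P.reshape(420,560,3)
def save(s,n):cv2.imwrite("pics/"+n+".png",cv2.cvtColor(s["frame"],cv2.COLOR_RGB2BGR))
E
python3 - <<'E'
from h import *
np.set_printoptions(precision=4,suppress=True)
Z=dict(nipple=0,nipple_top=.108,rest=0,stop_face=.029,hold_hinge=.058,weight_end=.14,cap=0,reducer=0,union=0,bushing=0,tee=0)
for c in("scene","side"):
    s=snapshot(c);save(s,c+"0");print(c,"cam",-s["R"].T@s["t"])
    for n,z in Z.items():
        r=place_of(c,n)
        for q in r[:2]:print(n,round(q["confidence"],2),np.round(q["centre"]),atz(s,q["centre"],z),dep(s,q["centre"]))
print(status.read_state())
E
```

```text
scene cam [-0.0132  0.8655  1.292 ]
nipple_top 0.75 [269. 201.] [ 0.5241 -0.0391  0.108 ] [ 0.5248 -0.0403  0.1065]
nipple_top 0.73 [248. 246.] [0.4863 0.1543 0.108 ] [0.5128 0.1166 0.0453]
rest 0.74 [275. 222.] [ 0.5042 -0.0447  0.    ] [0.4456 0.0583 0.1462]
rest 0.72 [267. 231.] [ 0.5071  0.0016 -0.    ] [0.5057 0.0039 0.0035]
stop_face 0.59 [250. 245.] [0.5174 0.1017 0.029 ] [0.5062 0.1177 0.0555]
hold_hinge 0.69 [271. 231.] [0.4714 0.0356 0.058 ] [0.4662 0.0445 0.0713]
weight_end 0.69 [250. 247.] [0.4639 0.1757 0.14  ] [0.5028 0.1195 0.0462]
weight_end 0.47 [278. 222.] [0.4413 0.0466 0.14  ] [0.4377 0.0532 0.1492]
cap 0.58 [235. 268.] [0.5221 0.1884 0.    ] [0.5062 0.2085 0.0385]
reducer 0.46 [238. 226.] [ 0.6055  0.0363 -0.    ] [0.5964 0.0484 0.019 ]
union 0.72 [264. 201.] [ 0.5888 -0.1124  0.    ] [ 0.5748 -0.0897  0.0301]
union 0.57 [278. 221.] [ 0.4962 -0.0552  0.    ] [0.4372 0.0515 0.1497]
bushing 0.61 [268. 261.] [0.4395 0.1112 0.    ] [0.4286 0.1292 0.0309]
tee 0.75 [217. 323.] [0.4594 0.3816 0.    ] [0.4447 0.3967 0.0402]
side cam [ 0.4471 -1.1249  0.7278]
nipple 0.55 
[... 977 characters left out ...]
 [0.4398 0.1026 0.    ] [0.4399 0.0906 0.0071]
tee 0.52 [257. 170.] [0.4629 0.3835 0.    ] [0.4627 0.3695 0.0068]
tee 0.44 [254. 177.] [0.4525 0.3293 0.    ] [0.4514 0.0516 0.139 ]
{'t': 1.2, 'joint_positions': array([ 1.3295,  0.5075, -0.2376,  1.5002,  0.1257,  1.1489, -0.1548]), 'joint_vel': array([ 0.    , -0.0016,  0.0004, -0.0019, -0.0009,  0.0001,  0.    ]), 'tau': array([ -0.0008, -62.0376,  -2.1856, -24.996 ,   0.0137,   0.0022,
        -0.0001]), 'position': array([ 0.2124, -0.5878,  0.2313]), 'tcp_rot': array([ 0.985 ,  0.1725,  0.    , -0.    ]), 'contact_force': array([-0.2823, -0.0643,  0.1395]), 'wrist_torque': array([-0.063 ,  0.0029, -0.0038]), 'opening': 0.9990428401811959}
```

View pics/scene0.png

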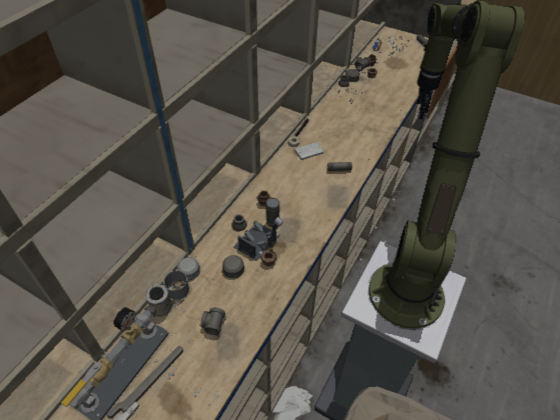

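View pics/side0.png

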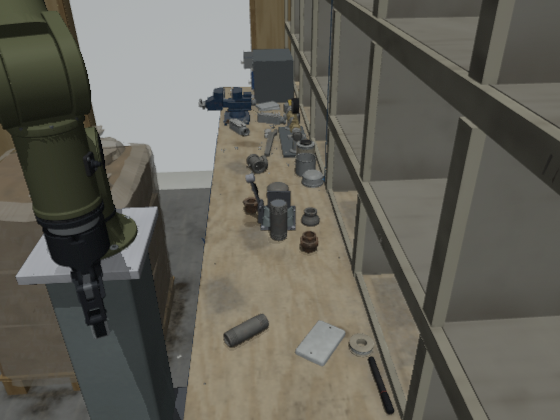

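The scene shows the nipple at about (272,206) and the rest behind it at (258,238). In the side view the nipple stands in front of the rest at (278,220). The groove runs roughly along world +y, and the hold-down arm is on the robot's side. I'll approach and look with the wrist camera.

{"fn": "move_arm", "kwargs": {"commands": [[0.7, 1, 0.2, -0.5], [0.7, 1, 0.2, -0.5], [0.7, 1, 0.2, -0.5], [0.7, 1, 0, -0.5], [0.7, 1, 0, -0.5], [0.7, 1, 0, -0.5], [0.7, 1, 0, -0.5], [0.7, 1, 0, 0]], "gripper": 0}}

```text
t: 1.87
position: [0.325, -0.4268, 0.2435]
tcp_rot: [1.0, -0.003, 0.0, 0.0]
contact_force: [0.8, 0.5, 0.1]
opening: 0.001
```

{"fn": "move_arm", "kwargs": {"commands": [[0.7, 1, 0, 0], [0.7, 1, 0, 0], [0.7, 1, 0, 0], [0.7, 1, 0, 0], [0.7, 1, 0, 0], [0.7, 1, 0, 0], [0.7, 1, 0, 0], [0.7, 1, 0, 0]]}}

```text
t: 2.53
position: [0.437, -0.2668, 0.2435]
tcp_rot: [1.0, -0.002, 0.0, 0.0]
contact_force: [0.0, -0.0, -0.2]
opening: -0.001
```

{"fn": "move_arm", "kwargs": {"commands": [[0.7, 1, 0, 0], [0.7, 1, 0, 0], [0.7, 0.8, 0, 0], [0.7, 0, 0, 0], [0.7, 0, 0, 0], [0, 0, 0, 0]]}}

```text
t: 3.03
position: [0.5089, -0.2108, 0.2432]
tcp_rot: [1.0, -0.0, 0.001, -0.0]
contact_force: [-1.1, 0.3, 0.4]
opening: -0.0
```

```bash
python3 - <<'E'
from h import *
np.set_printoptions(precision=4,suppress=True)
s=snapshot("wrist");save(s,"w1");print("cam",-s["R"].T@s["t"])
Z=dict(nipple=0,nipple_top=.108,rest=0,stop_face=.029,hold_hinge=.058,weight_end=.14,union=0,reducer=0)
for n,z in Z.items():
    for q in place_of("wrist",n)[:2]:print(n,round(q["confidence"],2),np.round(q["centre"]),atz(s,q["centre"],z),dep(s,q["centre"]))
P=cloud(s);ok=s["z_map"]>0
m=ok&(abs(P[...,2]-.108)<.004);print("top n",m.sum(),np.median(P[m],0),P[m].min(0),P[m].max(0))
r=status.read_state();print(r["position"],r["tcp_rot"],r["opening"],r["t"])
E
```

```text
cam [ 0.5808 -0.2107  0.3868]
nipple 0.74 [133. 175.] [ 0.5105 -0.0377  0.    ] [ 0.5199 -0.0608  0.0515]
nipple 0.45 [ 17. 233.] [0.4383 0.1145 0.    ] [0.4628 0.0586 0.0665]
nipple_top 0.75 [ 81. 199.] [ 0.5094 -0.0384  0.108 ] [ 0.5092 -0.0377  0.107 ]
rest 0.78 [107. 175.] [ 0.5108 -0.0068  0.    ] [ 0.5271 -0.0544  0.0902]
hold_hinge 0.81 [ 34. 228.] [0.4656 0.0471 0.058 ] [0.4679 0.0418 0.0648]
union 0.9 [185. 108.] [ 0.5854 -0.1046  0.    ] [ 0.5854 -0.1053  0.0026]
union 0.19 [438. 246.] [ 0.4207 -0.4069  0.    ] [ 0.4351 -0.3893  0.0347]
top n 2342 [ 0.5094 -0.0392  0.1074] [ 0.4431 -0.0628  0.1041] [0.5325 0.0467 0.1119]
[ 0.506  -0.2121  0.2435] [ 1.     -0.002   0.      0.0001] -0.0012053013437593792 3.4833
```

View pics/w1.png

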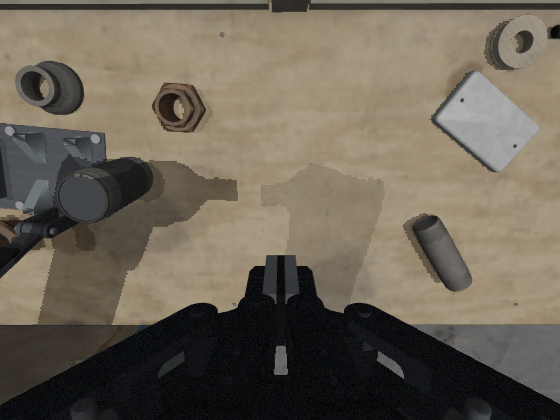

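The wrist view shows the nipple's top at (81,199), the union at (180,108), and the rest cut off at the left edge. I'll move nearer and fit the plate for the groove direction.

{"fn": "move_arm", "kwargs": {"commands": [[0, 1, 0, 0], [0, 1, 0, 0], [0, 1, 0, 0], [0, 1, 0, 0], [0, 0, 0, 0], [0, 0, 0, 0]]}}

```text
t: 3.98
position: [0.5064, -0.1308, 0.2436]
tcp_rot: [1.0, -0.0, 0.0, 0.0]
contact_force: [0.0, -0.6, 0.8]
opening: 0.001
```

```bash
python3 - <<'E'
from h import *
np.set_printoptions(precision=4,suppress=True)
s=snapshot("wrist");save(s,"w2");print("cam",-s["R"].T@s["t"])
Z=dict(nipple=0,nipple_top=.108,rest=0,stop_face=.029,hold_hinge=.058,weight_end=.14,union=0,reducer=0)
for n,z in Z.items():
    for q in place_of("wrist",n)[:2]:print(n,round(q["confidence"],2),np.round(q["centre"]),atz(s,q["centre"],z),dep(s,q["centre"]))
P=cloud(s);ok=s["z_map"]>0
m=ok&(abs(P[...,2]-.1075)<.003)&(abs(P[...,0]-.51)<.04)&(abs(P[...,1]+.04)<.04);print("top circle",cv2.minEnclosingCircle(P[m][:,:2].astype(np.float32)))
print("bench z",np.median(P[ok&(P[...,0]>.55)&(P[...,2]<.01)][:,2]))
m=ok&(P[...,2]>.05)&(P[...,2]<.066)&(P[...,1]>.08)&(P[...,1]<.15)&(P[...,0]>.44);print("stop top",m.sum(),cv2.minAreaRect(P[m][:,:2].astype(np.float32)) if m.sum() else 0)
m=ok&(P[...,2]>.026)&(P[...,2]<.034)&(P[...,1]>-.02)&(P[...,1]<.1)&(P[...,0]>.52)&(P[...,0]<.58);q=P[m]
print("saddle tops",m.sum(),[ (np.median(q[c],0),c.sum()) for c in (q[:,1]<.045,q[:,1]>=.045)])
r=status.read_state();print(r["position"],r["t"])
E
```

```text
cam [ 0.5785 -0.1307  0.387 ]
nipple 0.95 [204. 175.] [ 0.5072 -0.0407  0.    ] [ 0.5219 -0.0592  0.0797]
nipple_top 0.56 [174. 193.] [ 0.5114 -0.0394  0.108 ] [ 0.5113 -0.0393  0.1077]
rest 0.74 [174. 175.] [ 0.5079 -0.0063  0.    ] [ 0.5275 -0.0408  0.1073]
rest 0.4 [129.  87.] [0.6048 0.0346 0.    ] [0.6047 0.034  0.0013]
stop_face 0.7 [ 57. 168.] [0.5213 0.11   0.029 ] [0.5214 0.1094 0.0298]
hold_hinge 0.73 [256. 106.] [ 0.5839 -0.1079  0.058 ] [ 0.5848 -0.1039  0.0008]
weight_end 0.81 [ 67. 288.] [0.4385 0.0469 0.14  ] [0.4449 0.0387 0.1514]
union 0.84 [256. 108.] [ 0.5832 -0.1033  0.    ] [ 0.5831 -0.1033  0.0009]
union 0.22 [502. 246.] [ 0.4172 -0.4072  0.    ] [ 0.4304 -0.3845  0.0317]
reducer 0.88 [128.  84.] [0.6072 0.0349 0.    ] [0.6071 0.0345 0.0009]
reducer 0.18 [113. 223.] [0.4478 0.0742 0.    ] [0.4693 0.0405 0.0635]
top circle ((0.5099221467971802, -0.039437685161828995), 0.023345688357949257)
bench z 0.0008414269853015766
stop top 1032 ((0.5213490128517151, 0.11330071836709976), (0.010187913663685322, 0.0691239982843399), 84.34764099121094)
saddle tops 346 [(array([0.5495, 0.0097, 0.0314]), np.int64(166)), (array([0.5546, 0.0611, 0.0313]), np.int64(180))]
[ 0.5064 -0.1322  0.2432] 4.4333
```

View pics/w2.png

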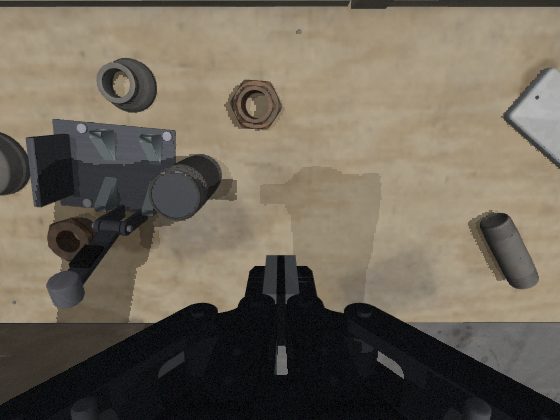

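Groove direction is u = (0.0985, 0.995), with the rest origin at (0.509, -0.008). The nipple is at rest x = -31 mm, y = -4 mm, which fits the limits given. Next I'll align behind the nipple and lower to pushing height.

{"fn": "move_arm", "kwargs": {"commands": [[-0.2, 0.2, 0, -1], [0, 0, -1, 0], [0, 0, -1, 0], [0, 0, -1, 0], [0, 0, -1, 0], [0, 0, -1, 0], [0, 0, -1, 0], [0, 0, -0.5, 0]]}}

```text
t: 5.1
position: [0.5014, -0.1278, 0.1112]
tcp_rot: [0.999, -0.052, -0.001, -0.0]
contact_force: [-0.1, 1.2, 0.0]
opening: 0.002
```

{"fn": "move_arm", "kwargs": {"commands": [[0, 0, 0, 0], [0.05, 0.5, 0, 0], [0.05, 0.5, 0, 0], [0.05, 0.5, 0, 0]]}}

```text
t: 5.43
position: [0.5063, -0.0964, 0.1145]
tcp_rot: [0.999, -0.051, 0.001, -0.0]
contact_force: [-0.2, 0.6, 1.0]
opening: 0.001
```

{"fn": "move_arm", "kwargs": {"commands": [[-0.1, 0, -0.6, 0], [0, 0, -0.5, 0], [0, 0, 0, 0], [0.03, 0.3, 0, 0], [0.03, 0.3, 0, 0], [0.03, 0.3, 0, 0], [0.03, 0.3, 0, 0]]}}

```text
t: 6.02
position: [0.5062, -0.073, 0.0917]
tcp_rot: [0.999, -0.052, 0.0, -0.0]
contact_force: [-0.7, -1.8, 0.5]
opening: -0.006
```

{"fn": "move_arm", "kwargs": {"commands": [[0.03, 0.3, 0, 0], [0.03, 0.3, 0, 0], [0.03, 0.3, 0, 0], [0.03, 0.3, 0, 0]]}}

```text
t: 6.35
position: [0.5083, -0.0491, 0.0913]
tcp_rot: [0.999, -0.052, 0.0, -0.0]
contact_force: [-0.4, 0.6, 0.2]
opening: -0.002
```

```bash
python3 - <<'E'
from h import *
s=snapshot("wrist");save(s,"w3")
a=snapshot("side");b=a["frame"][150:290,190:380];cv2.imwrite("pics/m3.png",np.hstack([cv2.cvtColor(s["frame"],cv2.COLOR_RGB2BGR)[:400,:400],cv2.cvtColor(cv2.resize(b,(400,400*140//190)),cv2.COLOR_RGB2BGR) if 0 else cv2.copyMakeBorder(cv2.cvtColor(cv2.resize(b,(400,295)),cv2.COLOR_RGB2BGR),0,105,0,0,0)]))
print(status.read_state()["position"])
E
```

```text
[ 0.50837768 -0.04820995  0.09132039]
```

View pics/m3.png

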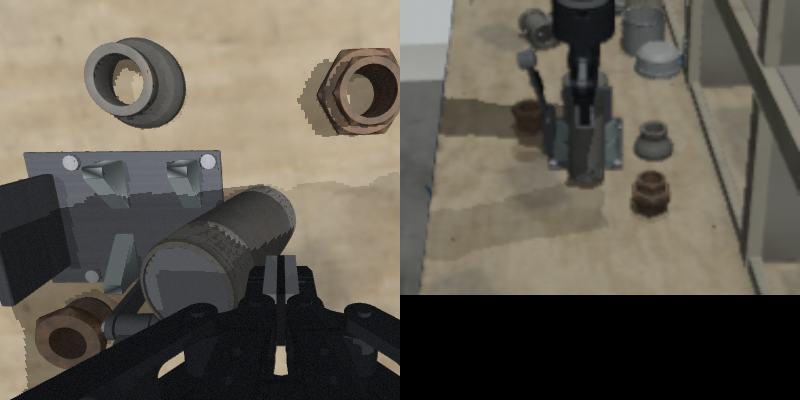

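The nipple is leaning towards the groove (top at (190,275) in the left panel), so I'll keep pushing.

{"fn": "move_arm", "kwargs": {"commands": [[0.03, 0.3, 0, 0], [0.03, 0.3, 0, 0], [0.03, 0.3, 0, 0], [0.03, 0.3, 0, 0], [0.03, 0.3, 0, 0], [0.03, 0.3, 0, 0], [0, 0, 0, 0], [0, 0, 0, 0]]}}

```text
t: 7.12
position: [0.5118, -0.0133, 0.0913]
tcp_rot: [0.999, -0.051, 0.0, -0.0]
contact_force: [0.4, -0.2, -1.2]
opening: 0.003
```

```bash
python3 - <<'E'
from h import *
s=snapshot("wrist");P=cloud(s);ok=s["z_map"]>0
a=snapshot("side");b=a["frame"][150:290,190:380];cv2.imwrite("pics/m4.png",np.hstack([cv2.cvtColor(s["frame"],cv2.COLOR_RGB2BGR)[:400,:400],cv2.copyMakeBorder(cv2.cvtColor(cv2.resize(b,(400,295)),cv2.COLOR_RGB2BGR),0,105,0,0,0)]))
print(status.read_state()["position"])
E
```

```text
[ 0.51173655 -0.01407054  0.09123527]
```

View pics/m4.png

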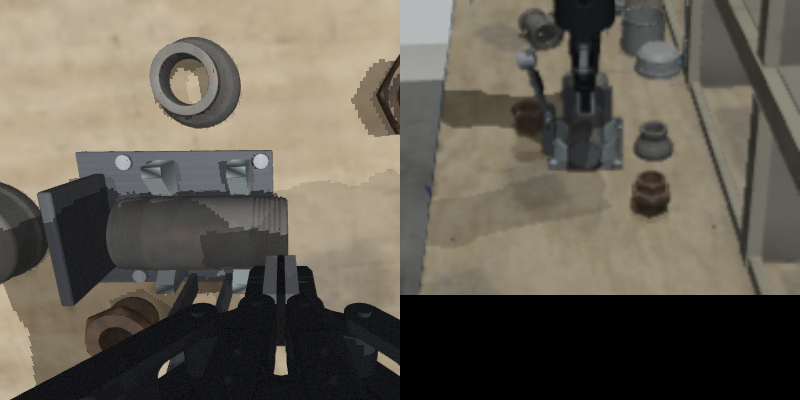

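The nipple lies in both saddles, seen at (107–288, 195–268) in the left panel, with its foot near the open end. Now I'll back off, drop low behind the foot end, and measure.

{"fn": "move_arm", "kwargs": {"commands": [[-0.1, -1, 0, 0], [-0.1, -1, 0, 0], [-0.1, -1, 0, 0], [0, 0, -0.9, 0], [0, 0, -0.9, 0], [0, 0, -0.9, 0], [0, 0, 0, 0]]}}

```text
t: 7.8
position: [0.504, -0.0743, 0.0348]
tcp_rot: [0.999, -0.052, -0.002, -0.0]
contact_force: [-0.3, 0.2, -0.0]
opening: -0.004
```

```bash
cat > m.py <<'E'
from h import *
np.set_printoptions(precision=4,suppress=True)
O=np.array([.5093,-.0081]);u=np.array([.0985,.9951]);v=np.array([-.9951,.0985])
def rest(p):
    d=p[...,:2]-O;return np.stack([d@u,d@v,p[...,2]],-1)
def look(c):
    s=snapshot(c);P=rest(cloud(s));q=P[(s["z_map"]>0)]
    n=q[(q[:,2]>.047)&(q[:,2]<.056)&(abs(q[:,1])<.012)&(q[:,0]<.116)&(q[:,0]>-.04)]
    st=q[(q[:,2]>.055)&(q[:,2]<.064)&(abs(q[:,1])<.03)&(q[:,0]>.1)&(q[:,0]<.14)]
    print(c,len(n),"nipple x",np.percentile(n[:,0],[0,1,99,100]) if len(n) else 0,"z",np.median(n[:,2]) if len(n) else 0,"stop x",np.percentile(st[:,0],[1,99]) if len(st) else 0)
    return s
if __name__=="__main__":
    for c in("wrist","scene"):look(c)
    r=status.read_state();print("tcp rest",rest(r["position"]),r["contact_force"],r["t"])
E
python3 m.py
```

```text
wrist 7391 nipple x [-0.0097 -0.0089  0.0527  0.057 ] z 0.052338197324251254 stop x 0
scene 167 nipple x [-0.0095 -0.0078  0.099   0.0994] z 0.052414271905449235 stop x [0.1161 0.1277]
tcp rest [-0.066  -0.0026  0.0371] [ 0.6715 -0.552   0.3971] 7.9
```

Foot end is at rest x = -9.5 mm and has to reach +10 mm. I'll advance until the force shows contact with the stop.

{"fn": "move_arm", "kwargs": {"commands": [[0.07, 0.7, 0, 0], [0.06, 0.6, 0, 0], [0.03, 0.3, 0, 0], [0.02, 0.2, 0, 0], [0.02, 0.2, 0, 0], [0.02, 0.2, 0, 0], [0, 0, 0, 0]]}}

```text
t: 8.48
position: [0.5104, -0.0299, 0.0376]
tcp_rot: [0.999, -0.052, 0.0, 0.0]
contact_force: [-0.5, 0.2, -1.1]
opening: 0.001
```

```bash
python3 m.py
```

```text
wrist 11429 nipple x [-0.0351 -0.0301  0.0981  0.1001] z 0.052392044900715216 stop x 0
scene 173 nipple x [-0.0275 -0.0204  0.0997  0.1001] z 0.05209185332279864 stop x [0.1172 0.1284]
tcp rest [-0.0218 -0.0031  0.0374] [ 0.909   0.0428 -0.5918] 8.5833
```

{"fn": "move_arm", "kwargs": {"commands": [[0.015, 0.15, 0, 0], [0.015, 0.15, 0, 0], [0.015, 0.15, 0, 0], [0.015, 0.15, 0, 0], [0, 0, 0, 0]]}}

```text
t: 9.0
position: [0.5114, -0.0172, 0.0373]
tcp_rot: [0.999, -0.051, -0.0, -0.0]
contact_force: [0.0, -2.8, 1.7]
opening: 0.001
```

```bash
python3 m.py
```

```text
wrist 11452 nipple x [-0.0225 -0.0174  0.1105  0.1126] z 0.052376433972749104 stop x [0.1173 0.1179]
scene 162 nipple x [-0.0151 -0.0113  0.1114  0.1144] z 0.05214482772160196 stop x [0.1024 0.1279]
tcp rest [-0.0089 -0.003   0.0373] [-1.1224 -1.2228  1.5745] 9.1
```

It's moving with the finger, about 6 mm to go.

{"fn": "move_arm", "kwargs": {"commands": [[0.01, 0.1, 0, 0], [0.01, 0.1, 0, 0], [0.01, 0.1, 0, 0], [0, 0, 0, 0]]}}

```text
t: 9.43
position: [0.512, -0.0115, 0.0373]
tcp_rot: [0.999, -0.051, 0.0, -0.0]
contact_force: [-1.9, -3.1, 2.7]
opening: -0.0
```

{"fn": "move_arm", "kwargs": {"commands": [[0.01, 0.06, 0, 0], [0, 0, 0, 0]]}}

```text
t: 9.6
position: [0.512, -0.0114, 0.0373]
tcp_rot: [0.999, -0.052, -0.0, 0.001]
contact_force: [-1.3, -5.8, 3.4]
opening: 0.0
```

```bash
python3 m.py
```

```text
wrist 11330 nipple x [-0.0166 -0.0114  0.1144  0.116 ] z 0.0523839069283485 stop x [0.1171 0.1195]
scene 149 nipple x [-0.0104 -0.0051  0.1132  0.1158] z 0.051205399705873046 stop x [0.1036 0.1287]
tcp rest [-0.003  -0.003   0.0373] [-0.7712 -6.5803  2.4875] 9.7
```

{"fn": "move_arm", "kwargs": {"commands": [[0.01, 0.1, 0, 0], [0.01, 0.1, 0, 0], [0, 0, 0, 0], [0, 0, 0, 0]]}}

```text
t: 10.03
position: [0.512, -0.0111, 0.0373]
tcp_rot: [0.999, -0.054, -0.001, 0.002]
contact_force: [-0.9, -17.2, 5.0]
opening: -0.002
```

The force rose to 17 N without any motion, so it's home. I'll back away, rise and verify.

{"fn": "move_arm", "kwargs": {"commands": [[-0.05, -0.5, 0, 0], [-0.1, -1, 0, 0], [-0.1, -1, 0, 0], [-0.1, -0.5, 0, 0], [-0.5, 0, 1, 0], [-0.5, 0, 1, 0], [-0.5, 0, 1, 0], [-0.5, 0, 1, 0]]}}

```text
t: 10.7
position: [0.4651, -0.0654, 0.1179]
tcp_rot: [0.999, -0.051, -0.0, -0.001]
contact_force: [1.2, -0.2, 0.5]
opening: -0.002
```

{"fn": "move_arm", "kwargs": {"commands": [[-0.5, 0, 1, 0], [-0.5, 0, 1, 0], [-0.5, 0, 1, 0], [-0.5, 0.5, 1, 0], [-0.3, 0.5, 1, 0], [0, 0.5, 0, 0], [0, 0, 0, 0], [0, 0, 0, 0]]}}

```text
t: 11.37
position: [0.4196, -0.0357, 0.2172]
tcp_rot: [0.999, -0.05, 0.0, -0.0]
contact_force: [0.1, 0.1, 0.1]
opening: 0.002
```

```bash
python3 m.py; python3 - <<'E'
from m import *
for c in("wrist","scene","side"):
    s=snapshot(c);P=rest(cloud(s));q=P[s["z_map"]>0]
    w=q[(q[:,2]>.12)&(q[:,2]<.165)&(abs(q[:,0]-.048)<.03)&(q[:,1]>.04)&(q[:,1]<.12)]
    if len(w):print(c,"weight",len(w),w.min(0),np.median(w,0),w.max(0))
s=snapshot("wrist");save(s,"w5")
E
```

```text
wrist 3481 nipple x [0.0102 0.0112 0.1144 0.1159] z 0.05229540167556077 stop x [0.1177 0.126 ]
scene 145 nipple x [0.0093 0.011  0.1111 0.1116] z 0.05220474264447993 stop x [0.1016 0.1282]
tcp rest [-0.0373  0.0867  0.2166] [-0.634   0.2523 -0.0753] 11.4667
wrist weight 1626 [0.0357 0.062  0.12  ] [0.0447 0.0719 0.1484] [0.0588 0.0896 0.1563]
scene weight 65 [0.0382 0.0621 0.1215] [0.054  0.0743 0.1481] [0.0608 0.0866 0.1571]
side weight 89 [0.0313 0.0614 0.1205] [0.0396 0.0738 0.1422] [0.0559 0.0888 0.1551]
```

View pics/w5.png

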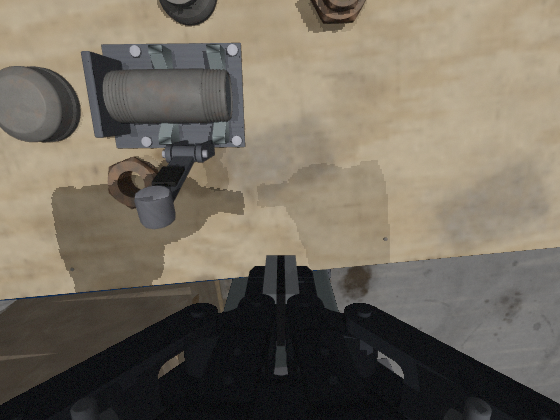

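The nipple's foot end is at 10 mm and its top end is at the stop, so it's home. In the picture the weight is at (155,208). It measures rest (48, 76) mm and z = 0.142. I'll go outside it and lower.

{"fn": "move_arm", "kwargs": {"commands": [[-0.4, 0.8, 0, 0], [-0.4, 0.9, 0, 0], [0, 0.9, 0, 0], [0, 0.9, 0, 0], [0, 0.8, 0, 0], [0, 0, 0, 0]]}}

```text
t: 12.17
position: [0.4037, 0.0522, 0.2172]
tcp_rot: [0.999, -0.05, 0.0, -0.001]
contact_force: [0.6, 0.3, -0.3]
opening: 0.003
```

{"fn": "move_arm", "kwargs": {"commands": [[0, 0, -0.8, 0], [0, 0, -0.8, 0], [0, 0, -0.8, 0], [0, 0, -0.8, 0], [0, 0, -0.8, 0], [0, 0, 0, 0]]}}

```text
t: 12.67
position: [0.4021, 0.0483, 0.135]
tcp_rot: [0.999, -0.052, -0.002, 0.0]
contact_force: [-0.6, -0.1, -0.6]
opening: 0.003
```

{"fn": "move_arm", "kwargs": {"commands": [[0.3, -0.03, 0, 0], [0.3, -0.03, 0, 0], [0.3, -0.03, 0, 0], [0.3, -0.03, 0, 0], [0.3, -0.03, 0, 0], [0.3, -0.03, 0, 0], [0.3, -0.03, 0, 0], [0, 0, 0, 0]]}}

```text
t: 13.33
position: [0.4473, 0.0451, 0.1374]
tcp_rot: [0.999, -0.052, 0.001, -0.0]
contact_force: [0.0, 0.6, -0.4]
opening: -0.001
```

```bash
python3 - <<'E'
from m import *
for c in("wrist","side"):
    s=snapshot(c);P=rest(cloud(s));q=P[s["z_map"]>0]
    w=q[(q[:,2]>.066)&(q[:,2]<.165)&(abs(q[:,0]-.048)<.02)&(abs(q[:,1])<.1)]
    if len(w):print(c,len(w),w.min(0),np.median(w,0),w.max(0))
    if c=="wrist":save(s,"w6")
print(rest(status.read_state()["position"]))
E
```

```text
wrist 4661 [0.0326 0.03   0.066 ] [0.0478 0.0449 0.1543] [0.0639 0.0616 0.165 ]
side 219 [0.0291 0.0298 0.0673] [0.0392 0.0484 0.1434] [0.0543 0.0792 0.1643]
[0.0468 0.0684 0.1372]
```

View pics/w6.png

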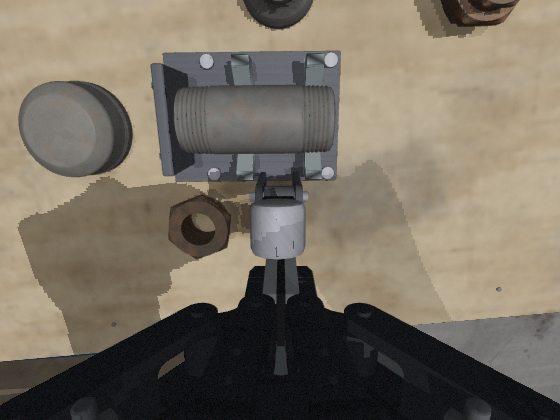

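The weight, at (278,228), is about upright against the fingertips. A little more push will send it over.

{"fn": "move_arm", "kwargs": {"commands": [[0.3, -0.03, 0, 0], [0.3, -0.03, 0, 0], [0.3, -0.03, 0, 0], [0, 0, 0, 0], [0, 0, 0, 0], [0, 0, 0, 0], [0, 0, 0, 0], [0, 0, 0, 0]]}}

```text
t: 14.1
position: [0.4634, 0.0434, 0.1373]
tcp_rot: [0.999, -0.052, -0.0, 0.0]
contact_force: [-0.4, 0.1, -0.8]
opening: -0.001
```

{"fn": "move_arm", "kwargs": {"commands": [[0, 0, 0, 0], [0, 0, 0, 0], [-0.5, 0, 0.5, 0], [-0.5, 0, 1, 0], [-0.5, -0.5, 1, 0], [-0.5, -0.5, 1, 0], [0, -0.5, 0.5, 0], [0, 0, 0, 0]]}}

```text
t: 14.77
position: [0.4243, 0.0118, 0.2193]
tcp_rot: [0.999, -0.053, 0.002, 0.0]
contact_force: [0.4, -0.6, -0.1]
opening: -0.004
```

```bash
python3 m.py; python3 - <<'E'
from m import *
for c in("wrist","scene"):
    s=snapshot(c);P=rest(cloud(s));q=P[s["z_map"]>0]
    w=q[(q[:,2]>.056)&(q[:,2]<.165)&(abs(q[:,0]-.048)<.02)&(abs(q[:,1])<.1)]
    if len(w):
        print(c,len(w),w.min(0),np.median(w,0),w.max(0))
        b=w[(w[:,1]>-.02)&(w[:,1]<.035)];print("bar slope z/y",np.polyfit(b[:,1],b[:,2],1))
    if c=="wrist":save(s,"w7")
print(status.read_state()["position"])
E
```

```text
wrist 2752 nipple x [0.011  0.0119 0.115  0.116 ] z 0.052156110606188695 stop x [0.118 0.126]
scene 117 nipple x [0.0105 0.0108 0.1114 0.1125] z 0.051713303406149914 stop x [0.1018 0.1274]
tcp rest [0.013  0.0872 0.2173] [-1.0768  0.2857  0.8163] 14.8667
wrist 3304 [ 0.0282 -0.0472  0.056 ] [0.0478 0.0044 0.065 ] [0.0679 0.0583 0.0752]
bar slope z/y [0.0003 0.0646]
scene 196 [ 0.0285 -0.0485  0.056 ] [0.0503 0.0071 0.065 ] [0.0671 0.0567 0.0782]
bar slope z/y [0.    0.064]
[0.4234 0.014  0.2165]
```

View pics/w7.png

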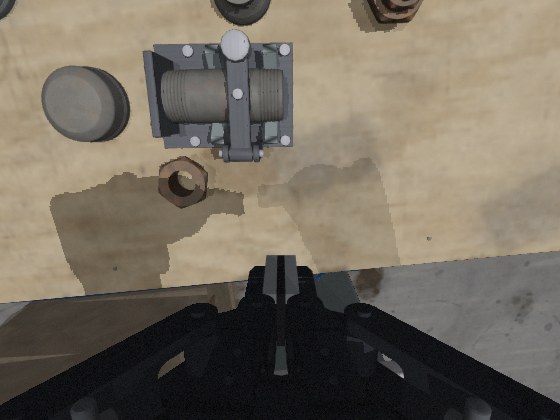

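The arm lies level across the nipple, from (237,150) to (235,45), and the nipple is still home. I'll hand in.

```bash
python3 -c "
from bench import bot;print(bot.sign_off())"
```

```text
the job is handed in; nothing more can be done
None
```

The job is done and handed in at about 15 s of the 58 s allowed. The nipple was tipped into both V saddles and pushed by its foot end to the end stop. Only then was the hold-down arm pushed over onto it. Everything was pushed with shut fingers; nothing was gripped or lifted.

- **Nipple home:** at the stop the push force rose to 17 N with no further movement. In the last check its foot end was 10.5–11 mm in from the open end (10 mm expected) and its top about 52 mm above the bench (53 mm expected).
- **Hold-down arm:** it lies level across the nipple, with a measured slope of about 0. The robot was clear of everything, raised to 0.22 m.
- **Other fittings:** the robot stayed clear of them, and the wrist pictures showed none disturbed. I did not measure their positions again at the end.
- **Disagreements:** some early network detections were wrong, such as the weight or hinge reported at other parts. I set those aside in favour of the depth measurements and the pictures. None of the last checks failed.

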